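# Lay out the juicing place on the granite slab

## Task

Lay out the washed juicing things from the draining mat on the granite slab, squared to its edges (its front faces the robot): stand the blender cup upright in the middle of the cork coaster, seat the citrus reamer on top of the cup, and stand the green bottle straight behind the cup with a gap of about 3 cm between the two. Lay the teaspoon set flat midway between the coaster and the sugar pot, its handles pointing straight at the slab's front edge. Leave the sugar pot, the lemon bowl and the blender base where they are, and do not drop or tip over the cup or the bottle.

Things in the scene. Friction and masses are not known exactly. Their poses are not given: they have to be found in the camera images.
- slab: Fixed dark speckled granite slab, 300 (x) x 360 (y) x 20 mm, left or right of centre, turned up to 9 deg. Origin: centre of underside; x from its front edge (facing the robot) to its back edge, y left. 'Behind' = straight along its +x. A fixed wooden spatula lies along the back edge (from x = +117 mm outwards) under a steel spring clip, at most 45 mm above the counter.
- mat: Fixed grey ribbed silicone draining mat, 260 (x) x 280 (y) x 4 mm, on the other side of the centre. Cup, bottle, reamer and teaspoon set start on it, upright, in shuffled places about 150 mm (along its x) and 170 mm (along its y) apart. Origin: centre of underside, axes like the slab's.
- coaster: Fixed round cork coaster on the slab, 84 mm across, 5 mm thick. Origin: centre of its underside, on the slab's top. Its x and y axes are parallel to the slab's.
- sugar_pot: White round ceramic sugar pot with a lid, standing loose on the slab about 220 mm to the left or right of the coaster; 82 mm across, 73 mm high with its knob, 0.45 kg. Not to be moved. Origin: centre of its underside.
- cup: Loose clear plastic blender cup, open upward, with a grey foot ring and grey thread lines at the mouth; 58 mm across at the foot, 64 mm at the mouth, 110 mm high, wall 3.5 mm (mouth 57 mm clear), 0.12 kg. Origin: centre of its underside, z up.
- reamer: Loose cream plastic citrus reamer. From below: spigot 48 mm across, 10 mm high, goes in the cup's mouth; dish 84 mm across, its underside (10 mm above the origin) rests on the cup's rim, its edge at 18 mm; ribbed cone up to 74 mm, 40 mm across at height 34, 36 mm at 49: grip it there. 0.07 kg. Origin: centre of the spigot's foot, z up; seated, it is 100 mm above the cup's origin.
- bottle: Loose, closed green glass bottle with a paper band, 60 mm across, 200 mm high, about 0.42 kg; neck 26 mm across from 152 to 178 mm, metal twist cap 30 mm across from 178 to 200 mm above the origin. Origin: centre of its underside, z up.
- spoons: Loose set of 4 nested steel teaspoons, one piece, 130 mm long, 0.09 kg. Origin: on the underside below the handles, near the centre of mass; x along the handles to the bowls, z up. Handles 12 mm wide, 3 to 13.5 mm high, x = -59 to +21 mm; bowls 38 mm across, 17 mm high, centred at x = +40 mm; ring ends at x = -71 mm. Starts within 1.2 rad of the mat's yaw.
- blender_base: Black blender motor base, 120 mm across, 130 mm high, 1.3 kg, standing loose at the outer side of the slab or of the mat. Not to be moved. Origin: centre of its underside.
- lemons: Blue ceramic bowl of lemons, 144 mm across, about 100 mm high with the lemons, 0.8 kg, standing loose at the outer side of the slab or of the mat. Not to be moved. Origin: centre of its underside.
Mind the look-alikes: they are no part of the job. Leave any pink look-alike of the cup alone. Several things have the shape of the spoons; the one meant has the colours described above.

How it is judged (in metres and radians):
At the end, for the whole second after the job is handed in: Cup upright on coaster (12 mm); reamer seated level in its mouth; bottle upright on slab behind cup (16 mm sideways, centres 75-110 mm apart); spoons flat, under 129 mm from coaster and pot, 22 mm fore-aft of coaster, within 0.21 rad of slab x, handles to front; all at rest, released (horizontal distance between cup and coaster below 0.012 m and z of cup in the frame of coaster below 0.008 m and angle between each of cup, reamer, bottle's own z axis and vertical below 0.08 rad and horizontal distance between reamer and cup below 0.008 m and z of reamer in the frame of cup between 0.095 and 0.103 m and horizontal distance between bottle and cup between 0.075 and 0.11 m and x of bottle in the frame of coaster above 0.05 m and y of bottle in the frame of coaster between -0.016 and 0.016 m and z of each of bottle, spoons in the frame of slab below 0.024 m and horizontal distance between spoons and coaster below 0.129 m and horizontal distance between spoons and sugar_pot below 0.129 m and x of spoons in the frame of coaster between -0.022 and 0.022 m and angle between spoons's own z axis and vertical below 0.12 rad and angle between the x axis of spoons and the x axis of slab, either way round below 0.21 rad and x of bottle in the frame of spoons above 0.02 m and linear speed of each of cup, reamer, bottle, spoons below 0.02 m/s); the robot touches nothing.
It fails at once if the sugar pot is moved (more than 12 mm) (distance of sugar_pot from where it was at the start of the episode above 0.012 m).
It fails at once if the lemon bowl is moved (more than 15 mm) (distance of lemons from where it was at the start of the episode above 0.015 m).
It fails at once if the blender base is moved (more than 15 mm) (distance of blender_base from where it was at the start of the episode above 0.015 m).
It fails at once if the bottle or the cup is tipped over (angle between any of bottle, cup's own z axis and vertical above 0.7 rad).
It fails at once if the bottle or the cup is dropped (falls freely, out of the fingers, faster than 0.5 m/s, about 13 mm) ((contact force between the fingers and bottle below 0.2 N and linear speed of bottle above 0.5 m/s) or (contact force between the fingers and cup below 0.2 N and linear speed of cup above 0.5 m/s)).
It also fails if it takes over 141 s, if anything falls off the work surface, if the arm or the gripper's body presses on something with over 40 N, if the wrist force passes 120 N, or if a joint passes its speed limit or range.

## Robot

A 7-joint arm with a two-finger parallel gripper is mounted at the origin on the work surface. World frame = base frame: x ahead of the robot, y to its left, z up, the work surface at z = 0. Lengths are in m, angles in degrees, forces in N, time in s.
With the tool pointing down it reaches from about 0.425 to 0.875 m from the base axis. Payload 4.7 kg.
Tool frame: the origin (TCP) lies on the mounting face of the last link; the fingertips stand 182 mm ahead of it and the grasp point (between the pads) lies 164 mm ahead of it; z points along the fingers, x is the direction in which the jaws open and shut, and the axes are right-handed (so a half turn about z gives the same grasp; the last joint's range is limited). The gripper opens to 87 mm and grips with 3 to 60 N. Pads are 19 mm wide; open, the fingers measure 117 mm over their backs; the gripper's body (75 mm by 190 mm) begins 51 mm behind the grasp point.
Start: joints at [-74.078, 18.392, -4.016, 83.108, 1.295, 78.541, -3.26], TCP at [0.17, 0.628, 0.405] pointing down, gripper open.
Joint ranges: [-163.93, 163.93], [-17.29, 119.83], [-79.2, 71.16], [3.27, 140.29], [-89.18, 269.18], [5.43, 117.66], [-154.24, 154.24]. Speed limits (degrees/s): [147.25, 147.25, 180, 180, 180, 180, 180].

## Interface

Orientations are given as [roll, pitch, yaw] about the fixed x, y, z axes, in that order (R = Rz(yaw) Ry(pitch) Rx(roll)).
In Python, from cell import status, cams, env, outline_of, landmark_of gives the robot as it stands. The module is installed in compiled form; this text tells all that it offers.
- The arm moves only by the tool jog_arm, never from a script. Its argument "rows" is a list of rows, each a list of 7 numbers: the closure, from 0 (fully open) to 1 (shut), then the shift along the tool's x, y, z in m, then the turn, a rotation vector about the tool's x, y, z in degrees. A call has 1 to 12 rows; each row shifts and turns the commanded pose from where the row before left it, along the tool's axes as they then stand; what a row does not reach is not made up. A row lasts 1/12 s, in which the tool goes at most 41.7 mm and 7.16 degrees, less where a joint would pass 70% of its speed; a pose out of reach is approached as far as the arm can. A call with a gripper value outside its range is refused whole. The fingers move at their own pace and stop on an object; "grip_force" is the grip in N (left out, the last holds). Time passes only in rows, so rows that do not move let the fingers close. It gives the time, the measured TCP pose, the force and the opening at its end, in the units of the state.
- status.get_obs(): the state, without advancing time (a new reading comes with each control period).
- cams.read_camera(name): name is "side" or "top" or "wrist"; returns (picture, depth): 420x560x3 uint8, red, green, blue; 420x560 float32, m along the optical axis (not along the pixel's ray), 0 where there is no reading.
- cams.camera_params(name): a dict with "vfov" (degrees; the focal length in pixels is half the picture's height over the tangent of half this angle, whatever the lens; pixels are square), "cx", "cy" (the principal point, pixels), "eye" and "attitude" of the camera in the world. Camera axes: x right, y up, looking along -z (the intrinsics and any distortion apply to the point x, -y, -z); pixel columns grow to the right and rows downward; lengths in m; the calibration is good to about 2 mm. A picture is of the moment at which its call begins: read the wrist's pose just before it. camera_params takes no time and is no camera call; for the wrist camera it gives the pose at the moment of the call.
- env.sign_off(): hands the job in, once; it reports no verdict.
Trained networks look in the newest picture that a camera, given by its name, has taken for a name from the list of things; names that differ only in an ending like _2 or _b are one class to them, and where a whole thing is asked for, a point or a joint stands for the part that bears it (a point fixed in the world has none). Each returns a list of dicts, best first, with "conf" (0 to 1); they miss things now and then, are a little off and sometimes report something else, mostly with a low value. They report only what shows in the picture. A call takes as long as a camera call. They do not tell look-alikes from the thing itself.
- outline_of(camera, name): "pixels" (420x560 bool, what is visible of it) and "box" ([left, top, right, bottom] in pixels, round what is visible of it).
- landmark_of(camera, name): "position" ([row, column] in pixels: a listed point, or the origin of a listed thing).
The state is a dict: "time_s": time; "qpos": joint angles; "joint_velocities": joint speeds; "effort": joint torques, N m; "tool_pos": TCP position; "tool_rot": TCP orientation; "force": force on the tool from outside, world axes, zero at the start; "wrist_torque": the same for the moment, N m; "grip_width": finger opening in m.
Only numpy, scipy, OpenCV 4.12 (cv2) and the standard library are available. Lean on these libraries where they do the work, as an engineer would, in place of code of your own. Each camera call takes 0.05 s, during which the arm holds its last target. There are 200 camera calls.

## Working session

There is one attempt and no reset: what is moved stays moved. The work goes in short steps, Python scripts to look and compute and a tool call to move; the robot and the scene stay as the last step left them, time stands still between calls to the robot, and variables do not carry over. Pictures are saved under pics/ and viewed, about 12 in all and at most 16, crops included, and the job is handed in when it is done.

Besides the shell and the picture viewer there is one more tool, called after "Call:" as name(argument=value, ...), one argument or row to a line, values as JSON. jog_arm: Moves the arm, as the interface text tells. Its arguments: {"type":"object","properties":{"rows":{"type":"array"},"grip_force":{"type":"number"}},"required":["rows"]}

```bash
ls; mkdir -p pics; cat > h.py <<'E'
import numpy as np, cv2
from scipy.spatial.transform import Rotation as R
from cell import status, cams, env, outline_of, landmark_of
def look(cam,name=None):
    P=cams.camera_params(cam); im,d=cams.read_camera(cam)
    if name: cv2.imwrite(f'pics/{name}.png',im[:,:,::-1])
    return im,d,P
def rot(P):
    a=np.array(P['attitude'],float)
    if a.shape==(3,3): return a
    return R.from_euler('xyz',a,degrees=True).as_matrix() if a.size==3 else R.from_quat(a).as_matrix()
def world(P,d,r=None,c=None):
    """world points for every pixel (or given pixels)"""
    f=210/np.tan(np.radians(P['vfov'])/2)
    if r is None: r,c=np.mgrid[:d.shape[0],:d.shape[1]]
    z=d[np.int32(r),np.int32(c)]
    p=np.stack([(c-P['cx'])/f*z,-(r-P['cy'])/f*z,-z],-1)
    return p@rot(P).T+np.array(P['eye'])
E
python3 - <<'E'
from h import *
print(status.get_obs())
for c in('top','side','wrist'):
    im,d,P=look(c,c+'0'); print(c,P)
    for n in ['slab','mat','coaster','sugar_pot','cup','reamer','bottle','spoons','blender_base','lemons']:
        if c=='wrist':continue
        for o in outline_of(c,n)[:4]:
            m=o['pixels']&(d>0); W=world(P,d)[m]
            print(c,n,round(o['conf'],2),np.round(o['box']),W.shape[0],np.round(np.median(W,0),3) if len(W) else '',np.round(np.percentile(W,[2,98],axis=0),3).tolist() if len(W) else '')
E
```

```text
pics
{'time_s': 0.0, 'qpos': array([-74.0778296 ,  18.4358843 ,  -4.0143881 ,  83.1744042 ,
         1.29538109,  78.54114626,  -3.26000796]), 'joint_velocities': array([-0.0128607 , -0.0670502 ,  0.03182333,  0.04331805,  0.02434036,
        0.04267685, -0.02329588]), 'effort': array([ 2.99107887e-04, -4.91294360e+01, -4.03776057e-01, -3.12525129e+01,
       -6.39297534e-02,  4.35497565e-02,  1.52661114e-04]), 'tool_pos': array([0.16947267, 0.62729731, 0.4037014 ]), 'tool_rot': array([1.79993463e+02, 1.06175606e-01, 7.48865450e+01]), 'force': array([-1.11625494, -0.54954917,  0.57719113]), 'wrist_torque': array([ 0.04569952, -0.00324455,  0.04337467]), 'grip_width': 0.08743772100587982}
top {'vfov': 51.15800022413211, 'cx': 283.0712482892189, 'cy': 213.22224882182923, 'eye': array([0.30051662, 0.0042067 , 1.5378941 ]), 'attitude': array([ 10.80368904,  -0.5756805 , -89.49281992])}
top slab 0.67 [164. 178. 284. 277.] 8040 [0.553 0.199 0.019] [[0.39, 0.026, 0.012], [0.698, 0.373, 0.029]]
top mat 0.73 [298. 196. 386. 276.] 4250 [ 0.517 -0.2    0.003] [[0.391, -0.344, -0.004], [0.641, -
[... 2673 characters left out ...]
[0.623, -0.061, 0.022]]
side spoons 0.58 [354. 249. 395. 269.] 317 [ 0.781 -0.244  0.012] [[0.71, -0.257, -0.001], [0.825, -0.227, 0.017]]
side blender_base 0.73 [346. 335. 410. 416.] 3811 [ 0.576 -0.519  0.111] [[0.536, -0.563, 0.011], [0.632, -0.468, 0.131]]
side blender_base 0.72 [314. 280. 348. 310.] 915 [ 0.596 -0.301  0.021] [[0.565, -0.33, 0.014], [0.643, -0.252, 0.076]]
side lemons 0.83 [179. 103. 220. 134.] 890 [0.526 0.487 0.052] [[0.471, 0.442, 0.022], [0.598, 0.571, 0.093]]
wrist {'vfov': 59.84977455194883, 'cx': 283.48855208512424, 'cy': 212.20088574968642, 'eye': array([0.09802697, 0.64753704, 0.38459695]), 'attitude': array([-1.56652698e+01,  2.19211912e-03,  7.48995381e+01])}
```

```bash
python3 - <<'E'
from h import *
a=cv2.imread('pics/side0.png')[130:410,170:430]; b=cv2.imread('pics/top0.png')[140:290,100:460]
cv2.imwrite('pics/v1.png',cv2.resize(a,None,fx=2.14,fy=2.14,interpolation=cv2.INTER_CUBIC)); cv2.imwrite('pics/v2.png',cv2.resize(b,None,fx=2.2,fy=2.2,interpolation=cv2.INTER_CUBIC))
for c in('top','side'):
    im,d,P=look(c)
    W=world(P,d)
    for n in('slab','mat'):
        m=outline_of(c,n)[0]['pixels']&(d>0); p=W[m]; z0=np.median(p[:,2]); p=p[abs(p[:,2]-z0)<.008]
        print(c,n,cv2.minAreaRect(np.float32(p[:,:2]*1000)),z0)
    for n in('coaster','sugar_pot','cup','reamer','bottle','spoons'):
        for o in outline_of(c,n)[:2]:
            m=o['pixels']&(d>0); p=W[m]
            lo,hi={'coaster':(.015,.035),'sugar_pot':(.04,.1),'cup':(.1,.12),'reamer':(.008,.03),'bottle':(.18,.21),'spoons':(.006,.03)}[n]
            q=p[(p[:,2]>lo)&(p[:,2]<hi)]
            if len(q)>5: print(c,n,len(q),'circ',cv2.minEnclosingCircle(np.float32(q[:,:2]*1000)),'mean',q.mean(0).round(4),'rgb',im[m].mean(0).round())
E
```

```text
top slab ((549.294189453125, 198.0651397705078), (360.2048645019531, 322.9025573730469), 83.432373046875) 0.019295745942749853
top mat ((520.0228271484375, -210.49693298339844), (260.58770751953125, 282.57415771484375), 5.272890090942383) 0.0029774623935717726
top coaster 454 circ ((501.4164733886719, 312.0151062011719), 42.996822357177734) mean [0.5019 0.312  0.0241] rgb [169. 128.  84.]
top sugar_pot 430 circ ((476.52606201171875, 98.86929321289062), 40.76737594604492) mean [0.4746 0.0971 0.0736] rgb [190. 180. 179.]
top cup 56 circ ((421.8027648925781, -427.61663818359375), 31.31553840637207) mean [ 0.4242 -0.4217  0.1061] rgb [155.  87. 102.]
top reamer 329 circ ((606.03369140625, -288.67742919921875), 43.553932189941406) mean [ 0.6043 -0.2881  0.0182] rgb [177. 168. 154.]
top bottle 82 circ ((432.60614013671875, -130.97323608398438), 14.90260124206543) mean [ 0.4319 -0.1306  0.2018] rgb [108. 121. 102.]
top spoons 146 circ ((584.3922729492188, -119.7861099243164), 56.754844665527344) mean [ 0.5929 -0.1276  0.0159] rgb [152. 145. 145.]
top spoons 142 circ ((769.0465087890625, -24
[... 718 characters left out ...]
18  0.0716] rgb [113. 116. 115.]
side cup 320 circ ((453.7568054199219, -302.5065612792969), 32.81376647949219) mean [ 0.4536 -0.3032  0.1095] rgb [114. 116. 116.]
side reamer 588 circ ((604.2362670898438, -290.5619812011719), 43.272422790527344) mean [ 0.6001 -0.2981  0.0192] rgb [151. 151. 141.]
side bottle 195 circ ((432.2558898925781, -133.44488525390625), 16.465496063232422) mean [ 0.4307 -0.1381  0.1985] rgb [77. 92. 75.]
side spoons 249 circ ((767.6959228515625, -240.94024658203125), 59.655845642089844) mean [ 0.7728 -0.2427  0.0124] rgb [167.  99.  32.]
side spoons 280 circ ((587.6810913085938, -118.003662109375), 58.14265441894531) mean [ 0.5907 -0.1285  0.0159] rgb [143. 145. 145.]
```

View pics/v1.png

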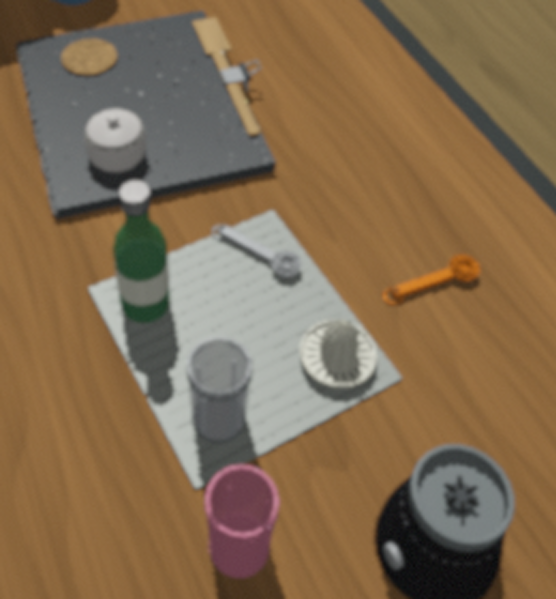

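View pics/v2.png

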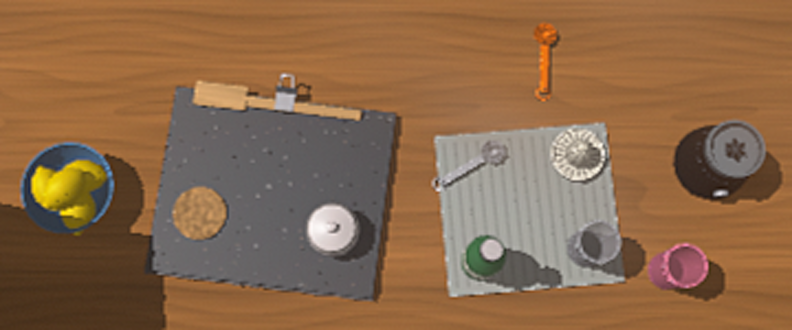

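Candidates (top picture): spoon shapes at (row 215, col 317) are steel on the mat and at (168, 348) are orange off the mat, so the steel set is the one meant. Cups at (250, 370) are clear on the mat and at (263, 410) are pink, so the clear one is meant. The enlarged side crop confirms both. Slab yaw ≈ −6.6°, coaster at left, pot at right. Order: spoons, cup, reamer, bottle.

Call:
jog_arm(
  rows=[
    [0,0,0,-0.01,0,0,6.67],
    [0,0,0,-0.01,0,0,6.67],
    [0,0,0,-0.01,0,0,6.67],
    [0,0,0,-0.01,0,0,6.67],
    [0,0,0,0,0,0,6.67],
    [0,0,0,0,0,0,6.67],
    [0,-0.004,0.04,0,0,0,0],
    [0,-0.004,0.04,0,0,0,0],
    [0,-0.004,0.04,0,0,0,0],
    [0,-0.004,0.04,0,0,0,0],
    [0,-0.004,0.04,0,0,0,0],
    [0,-0.004,0.04,0,0,0,0],
  ],
  grip_force=20,
)

```text
time_s: 3.05
tool_pos: [0.2877, 0.415, 0.4449]
tool_rot: [-180.0, -0.0, 34.9]
force: [0.9, -0.4, 1.2]
grip_width: 0.0867
```

Call:
jog_arm(
  rows=[
    [0,-0.004,0.04,0,0,0,0],
    [0,-0.004,0.04,0,0,0,0],
    [0,-0.004,0.04,0,0,0,0],
    [0,-0.004,0.04,0,0,0,0],
    [0,-0.004,0.04,0,0,0,0],
    [0,-0.004,0.04,0,0,0,0],
    [0,-0.004,0.04,0,0,0,0],
    [0,-0.004,0.04,0,0,0,0],
    [0,-0.004,0.04,0,0,0,0],
    [0,-0.004,0.04,0,0,0,0],
    [0,-0.004,0.04,0,0,0,0],
    [0,-0.004,0.04,0,0,0,0],
  ],
)

```text
time_s: 4.05
tool_pos: [0.5224, -0.0064, 0.4453]
tool_rot: [-180.0, -0.1, 34.9]
force: [0.8, 0.4, -0.4]
grip_width: 0.0869
```

Call:
jog_arm(
  rows=[
    [0,-0.004,0.04,0,0,0,0],
    [0,-0.004,0.04,0,0,0,0],
    [0,-0.004,0.04,0,0,0,0],
    [0,0,0,0,0,0,0],
    [0,0,0,0,0,0,0],
  ],
)

```text
time_s: 4.47
tool_pos: [0.5809, -0.1123, 0.4441]
tool_rot: [179.9, 0.1, 34.5]
force: [-0.1, 0.7, -0.8]
grip_width: 0.0869
```

```bash
cat >> h.py <<'E'
def go(x,y,z,yaw):
    """print turn about tool z (do first), then shift in the turned tool frame"""
    o=status.get_obs(); p=o['tool_pos']; r=o['tool_rot']
    t=(r[2]-yaw+180)%360-180
    s=R.from_euler('xyz',[180,0,yaw],degrees=True).as_matrix().T@(np.array([x,y,z])-p)
    print('pose',p.round(4),r.round(1),'turn',round(t,1),'shift mm',(s*1000).round(1))
def circle(q):
    A=np.c_[2*q[:,:2],np.ones(len(q))]; c=np.linalg.lstsq(A,(q[:,:2]**2).sum(1),rcond=None)[0]
    return c[:2],np.sqrt(c[2]+c[0]**2+c[1]**2)
E
python3 - <<'E'
from h import *
im,d,P=look('wrist','w1'); W=world(P,d)
o=outline_of('wrist','spoons'); print([(round(a['conf'],2),np.round(a['box'])) for a in o])
m=o[0]['pixels']&(d>0); p=W[m]; p=p[(p[:,2]>.006)&(p[:,2]<.035)]
print(len(p), np.percentile(p,[2,50,98],axis=0).round(4).tolist())
(v,)=cv2.fitLine(np.float32(p[:,:2]),cv2.DIST_L1,0,.001,.001).reshape(1,4); print(v,np.degrees(np.arctan2(v[1],v[0])))
t=(p[:,:2]-v[2:])@v[:2]; n=np.array([-v[1],v[0]])
for a in np.arange(t.min(),t.max(),.01):
    s=p[(t>=a)&(t<a+.01)]; 
    if len(s): print(round(a,3),len(s),s.mean(0).round(4),'width',np.ptp((s[:,:2]-v[2:])@n).round(4),'zmax',s[:,2].max().round(4))
E
```

```text
[(0.92, array([268., 123., 303., 238.])), (0.74, array([318., 319., 383., 354.]))]
1621 [[0.5506, -0.1671, 0.0067], [0.5944, -0.1308, 0.0169], [0.6249, -0.0606, 0.0211]]
[ 0.52465683 -0.8513138   0.584214   -0.11104012] -58.35485
-0.062 56 [ 0.5538 -0.0618  0.007 ] width 0.0213 zmax 0.0087
-0.052 134 [ 0.5597 -0.071   0.0141] width 0.0236 zmax 0.0224
-0.042 109 [ 0.5647 -0.0793  0.0166] width 0.0158 zmax 0.0193
-0.032 94 [ 0.5699 -0.0882  0.017 ] width 0.0114 zmax 0.0185
-0.022 100 [ 0.5753 -0.0966  0.0171] width 0.0117 zmax 0.0193
-0.012 90 [ 0.5805 -0.1053  0.0171] width 0.0114 zmax 0.019
-0.002 92 [ 0.5856 -0.1135  0.0171] width 0.0118 zmax 0.0196
0.008 90 [ 0.591  -0.1221  0.0172] width 0.0107 zmax 0.0196
0.018 90 [ 0.5963 -0.1307  0.017 ] width 0.0119 zmax 0.0188
0.028 130 [ 0.6022 -0.1403  0.0155] width 0.0289 zmax 0.0207
0.038 253 [ 0.6071 -0.1475  0.0156] width 0.0373 zmax 0.0222
0.048 262 [ 0.6121 -0.1557  0.017 ] width 0.0354 zmax 0.0234
0.058 121 [ 0.6164 -0.1634  0.0177] width 0.0293 zmax 0.0206
```

View pics/w1.png

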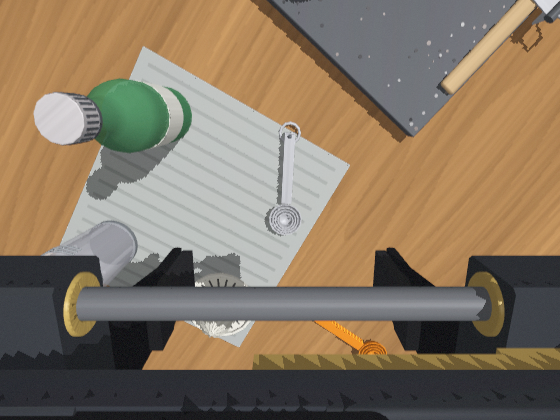

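The steel spoon set lies at wrist px rows 123–238, col ~285, with its bowls toward (218, 285). Its yaw is ≈ −58.4° and its origin ≈ (0.588, −0.118).

```bash
python3 -c "
from h import *
go(.588,-.1175,.189,31.6)"
```

```text
pose [ 0.5807 -0.1089  0.4445] [-179.9    0.    34.9] turn 3.3 shift mm [  1.7  11.1 255.5]
```

Call:
jog_arm(
  rows=[
    [0,0,0,0,0,0,3.3],
    [0,0.001,0.006,0.035,0,0,0],
    [0,0.001,0.005,0.035,0,0,0],
    [0,0,0,0.04,0,0,0],
    [0,0,0,0.04,0,0,0],
    [0.3,0,0,0.04,0,0,0],
    [0.3,0,0,0.03,0,0,0],
    [0.3,0,0,0.02,0,0,0],
    [0.3,0,0,0.008,0,0,0],
    [0.3,0,0,0,0,0,0],
    [0.3,0,0,0,0,0,0],
  ],
)

```text
time_s: 5.48
tool_pos: [0.5888, -0.1169, 0.1979]
tool_rot: [180.0, -0.1, 31.7]
force: [-0.7, 0.1, 1.0]
grip_width: 0.0624
```

```bash
python3 -c "
from h import *
go(.588,-.1175,.189,31.6)"
```

```text
pose [ 0.5888 -0.1169  0.1979] [ 1.80e+02 -1.00e-01  3.17e+01] turn 0.1 shift mm [-1.   0.1  8.9]
```

Call:
jog_arm(
  rows=[
    [0.3,-0.001,0,0.008,0,0,0],
    [0.3,0,0,0,0,0,0],
    [1,0,0,0,0,0,0],
    [1,0,0,0,0,0,0],
    [1,0,0,0,0,0,0],
    [1,0,0,0,0,0,0],
    [1,0,0,0,0,0,0],
    [1,0,0,0,0,0,0],
    [1,0,0,0,0,0,0],
    [1,0,0,0,0,0,0],
  ],
  grip_force=30,
)

```text
time_s: 6.32
tool_pos: [0.5874, -0.1185, 0.1887]
tool_rot: [-180.0, -0.0, 31.6]
force: [0.3, 0.1, 0.3]
grip_width: 0.0157
```

Call:
jog_arm(
  rows=[
    [1,0,0,-0.005,0,0,0],
    [1,0,0,-0.015,0,0,0],
    [1,0,0,-0.03,0,0,0],
    [1,0,0,-0.04,0,0,0],
    [1,0,0,-0.04,0,0,0],
    [1,0,0,-0.04,0,0,0],
    [1,0,0,0,0,0,0],
    [1,0,0,0,0,0,0],
  ],
)

```text
time_s: 6.98
tool_pos: [0.588, -0.1193, 0.3627]
tool_rot: [179.8, -0.3, 31.5]
force: [-0.0, -0.4, -1.3]
grip_width: 0.0116
```

```bash
python3 -c "
from h import *
print(status.get_obs()['grip_width'])
o=np.array([.5018,.3115]);p=np.array([.4755,.0975]);m=(o+p)/2;print(m)
go(*m,.35,83.4)
im,d,P=look('wrist','w2')"
```

```text
0.01164321800291399
[0.48865 0.2045 ]
pose [ 0.588  -0.1193  0.3627] [179.8  -0.3  31.5] turn -51.9 shift mm [ 310.3 -135.9   12.7]
```

View pics/w2.png

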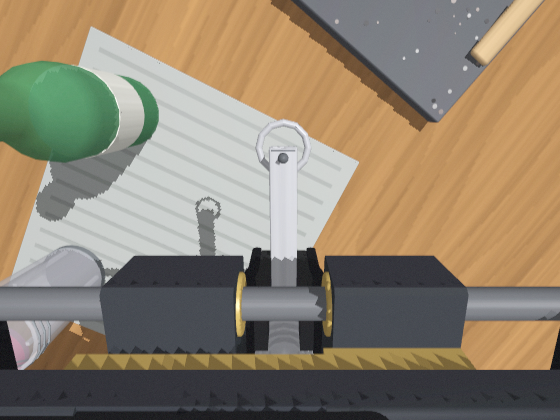

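The steel spoon set is gripped across the handle, with the ring at (145, 283). I'll carry it to the slab.

Call:
jog_arm(
  rows=[
    [1,0,0,0,0,0,-6.5],
    [1,0,0,0,0,0,-6.5],
    [1,0,0,0,0,0,-6.5],
    [1,0,0,0,0,0,-6.5],
    [1,0,0,0,0,0,-6.5],
    [1,0,0,0,0,0,-6.5],
    [1,0,0,0,0,0,-6.5],
    [1,0,0,0,0,0,-6.5],
    [1,0.034,-0.015,0,0,0,0],
    [1,0.034,-0.015,0,0,0,0],
    [1,0.034,-0.015,0,0,0,0],
    [1,0.034,-0.015,0,0,0,0],
  ],
)

```text
time_s: 8.03
tool_pos: [0.5415, 0.0245, 0.3569]
tool_rot: [-179.8, 0.1, 83.5]
force: [0.8, 1.3, -0.8]
grip_width: 0.0116
```

Call:
jog_arm(
  rows=[
    [1,0.034,-0.015,0,0,0,0],
    [1,0.034,-0.015,0,0,0,0],
    [1,0.034,-0.015,0,0,0,0],
    [1,0.034,-0.015,0,0,0,0],
    [1,0.034,-0.015,0,0,0,0],
    [1,0,0,0,0,0,0],
    [1,0,0,0,0,0,0],
    [1,0,0,0,0,0,0],
  ],
)

```text
time_s: 8.7
tool_pos: [0.4872, 0.2, 0.3574]
tool_rot: [-179.9, 0.1, 83.6]
force: [0.5, -1.2, -1.4]
grip_width: 0.0117
```

```bash
python3 - <<'E'
from h import *
go(.4886,.2045,.206,83.4)
im,d,P=look('wrist','w3'); W=world(P,d)
for n,lo,hi in(('coaster',.018,.03),('sugar_pot',.03,.075)):
    for o in outline_of('wrist',n)[:2]:
        m=o['pixels']&(d>0);p=W[m];q=p[(p[:,2]>lo)&(p[:,2]<hi)]
        print(n,o['conf'],o['box'],len(q),circle(q),cv2.minEnclosingCircle(np.float32(q[:,:2])))
m=outline_of('wrist','slab')
print([(o['conf'],o['box']) for o in m])
E
```

```text
pose [0.4872 0.2    0.3574] [-1.799e+02  1.000e-01  8.360e+01] turn 0.2 shift mm [  4.6   0.9 151.4]
coaster 0.85 [366.4, 153.8, 460.5, 246.1] 6823 (array([0.50304659, 0.31259458]), np.float64(0.029493871774670916)) ((0.5046806931495667, 0.3140951693058014), 0.04350239410996437)
sugar_pot 0.63 [104.4, 156.8, 213.2, 257.4] 4206 (array([0.47497058, 0.10332206]), np.float64(0.034153979130751105)) ((0.4754657745361328, 0.10176032036542892), 0.04087294265627861)
[(0.96, [75.8, 80.0, 509.8, 354.0])]
```

View pics/w3.png

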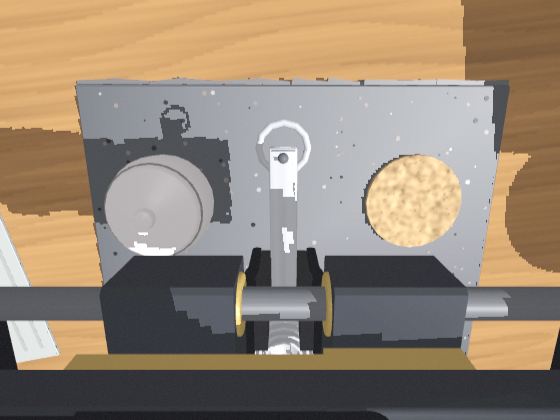

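Level and aligned: the slab's front edge is horizontal at row 82, the pot is at (210, 155) and the coaster at (200, 413). I'm lowering with a 3 mm bias toward the coaster.

Call:
jog_arm(
  rows=[
    [1,0.008,0,0.03,0,0,0],
    [1,0,0,0.03,0,0,0],
    [1,0,0,0.03,0,0,0],
    [1,0,0,0.025,0,0,0],
    [1,0,0,0.015,0,0,0],
    [1,0,0,0.01,0,0,0],
    [1,0,0,0.005,0,0,0],
    [1,0,0,0,0,0,0],
    [1,0,0,0,0,0,0],
    [1,0,0,0,0,0,0],
  ],
)

```text
time_s: 9.73
tool_pos: [0.4892, 0.2087, 0.2151]
tool_rot: [179.9, -0.1, 83.5]
force: [0.4, 0.2, -0.4]
grip_width: 0.0114
```

Call:
jog_arm(
  rows=[
    [1,0,0,0.005,0,0,0],
    [1,0,0,0.003,0,0,0],
    [1,0,0,0.002,0,0,0],
    [1,0,0,0,0,0,0],
    [1,0,0,0,0,0,0],
  ],
)

```text
time_s: 10.15
tool_pos: [0.4889, 0.2088, 0.206]
tool_rot: [180.0, -0.1, 83.6]
force: [-5.5, -1.5, 14.2]
grip_width: 0.0116
```

Contact (14 N). Release and rise.

Call:
jog_arm(
  rows=[
    [1,0,0,-0.001,0,0,0],
    [0.7,0,0,0,0,0,0],
    [0.6,0,0,0,0,0,0],
    [0.6,0,0,0,0,0,0],
    [0.6,0,0,0,0,0,0],
    [0.6,0,0,-0.01,0,0,0],
    [0.6,0,0,-0.02,0,0,0],
    [0.6,0,0,-0.04,0,0,0],
    [0.3,0,0,-0.04,0,0,0],
    [0,0,0,-0.04,0,0,0],
    [0,0,0,-0.04,0,0,0],
    [0,0,0,-0.04,0,0,0],
  ],
)

```text
time_s: 11.15
tool_pos: [0.488, 0.208, 0.4376]
tool_rot: [180.0, -0.0, 83.5]
force: [1.3, 0.6, -0.2]
grip_width: 0.0536
```

```bash
cat >> h.py <<'E'
def spoonpose(cam='wrist'):
    im,d,P=look(cam); W=world(P,d)
    for o in outline_of(cam,'spoons'):
        p=W[o['pixels']&(d>0)]; p=p[p[:,2]<.06]; v=cv2.fitLine(np.float32(p[:,:2]),cv2.DIST_L1,0,.001,.001).ravel()
        print('spoons',round(o['conf'],2),np.round(o['box']),'mean',p.mean(0).round(4),'yaw',np.degrees(np.arctan2(v[1],v[0])).round(1),'ext',np.percentile(p,[1,99],axis=0).round(3).tolist())
E
python3 - <<'E'
from h import *
spoonpose()
go(.454,-.302,.40,-123)
E
```

```text
spoons 0.91 [265. 113. 305. 238.] mean [0.4952 0.209  0.0319] yaw -6.4 ext [[0.422, 0.189, 0.021], [0.546, 0.226, 0.038]]
pose [0.4899 0.2085 0.4429] [179.4  -0.5  83.5] turn -153.5 shift mm [ 447.7 -247.9   42.9]
```

Call:
jog_arm(
  rows=[
    [0,0,0,0,0,0,6.69],
    [0,0,0,0,0,0,6.69],
    [0,0,0,0,0,0,6.69],
    [0,0,0,0,0,0,6.69],
    [0,0,0,0,0,0,6.69],
    [0,0,0,0,0,0,6.69],
    [0,0,0,0,0,0,6.69],
    [0,0,0,0,0,0,6.69],
    [0,-0.022,0.0326,0,0,0,0],
    [0,-0.022,0.0326,0,0,0,0],
    [0,-0.022,0.0326,0,0,0,0],
    [0,-0.022,0.0326,0,0,0,0],
  ],
)

```text
time_s: 12.25
tool_pos: [0.477, 0.0498, 0.4347]
tool_rot: [-180.0, -0.0, 30.1]
force: [1.6, -0.1, 0.6]
grip_width: 0.0868
```

Call:
jog_arm(
  rows=[
    [0,-0.022,0.0326,0,0,0,0],
    [0,-0.022,0.0326,0,0,0,0],
    [0,-0.022,0.0326,0,0,0,0],
    [0,-0.022,0.0326,0,0,0,0],
    [0,-0.022,0.0326,0,0,0,0],
    [0,-0.022,0.0326,0,0,0,0],
    [0,-0.022,0.0326,0,0,0,0],
    [0,-0.022,0.0326,0,0,0,0],
    [0,-0.022,0.0326,0,0,0,0],
    [0,0,0,0,0,0,0],
    [0,0,0,0,0,0,0],
    [0,0,0,0,0,0,0],
  ],
)

```text
time_s: 13.25
tool_pos: [0.4531, -0.301, 0.4345]
tool_rot: [-179.9, 0.0, 30.0]
force: [-0.1, 0.4, -0.2]
grip_width: 0.0871
```

```bash
python3 - <<'E'
from h import *
im,d,P=look('wrist','w4'); W=world(P,d)
for n,lo,hi in(('cup',.09,.125),('bottle',.185,.215),('reamer',.012,.03)):
    for o in outline_of('wrist',n)[:2]:
        m=o['pixels']&(d>0);p=W[m];q=p[(p[:,2]>lo)&(p[:,2]<hi)]
        if len(q)>5: print(n,o['conf'],np.round(o['box']),len(q),circle(q),cv2.minEnclosingCircle(np.float32(q[:,:2])),im[m].mean(0))
go(.454,-.302,.253,30)
E
```

```text
cup 0.8 [247. 154. 323. 236.] 1706 (array([ 0.4546067 , -0.29819725]), np.float64(0.02953847237319328)) ((0.4548162519931793, -0.2987232506275177), 0.032270483672618866) [142.84026587 144.8228988  149.12307033]
cup 0.79 [175. 233. 234. 329.] 573 (array([ 0.42177933, -0.42673367]), np.float64(0.029890689028640942)) ((0.42272594571113586, -0.42720019817352295), 0.031907279044389725) [188.66351159 120.53857075 145.17747279]
reamer 0.94 [368. 200. 441. 269.] 2290 (array([ 0.60670791, -0.28755666]), np.float64(0.03377493031518869)) ((0.6057893633842468, -0.28799307346343994), 0.04326768219470978) [187.37171498 185.55215389 178.14332159]
pose [ 0.4536 -0.3     0.4348] [-1.80e+02 -1.00e-01  3.02e+01] turn 0.2 shift mm [ -0.7   2.  181.8]
```

View pics/w4.png

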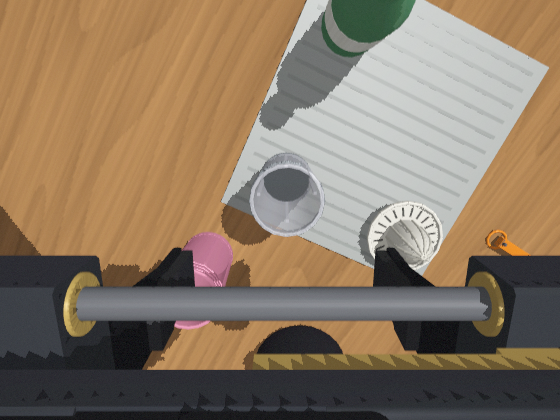

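The clear cup is centred at (197, 287), and the pink look-alike at (280, 205) is left alone. Descend on the clear cup.

Call:
jog_arm(
  rows=[
    [0,0,0.001,0.03,0,0,0],
    [0,0,0,0.03,0,0,0],
    [0,0,0,0.03,0,0,0],
    [0,0,0,0.03,0,0,0],
    [0,0,0,0.025,0,0,0],
    [0,0,0,0.02,0,0,0],
    [0,0,0,0.012,0,0,0],
    [0,0,0,0.006,0,0,0],
    [0,0,0,0,0,0,0],
    [0,0,0,0,0,0,0],
  ],
)

```text
time_s: 14.28
tool_pos: [0.4541, -0.3024, 0.2526]
tool_rot: [179.9, -0.1, 30.1]
force: [0.5, -0.0, -0.1]
grip_width: 0.0869
```

Call:
jog_arm(
  rows=[
    [0.2,0,0,0,0,0,0],
    [0.25,0,0,0,0,0,0],
    [0.3,0,0,0,0,0,0],
    [0.35,0,0,0,0,0,0],
    [0.4,0,0,0,0,0,0],
    [0.5,0,0,0,0,0,0],
    [0.6,0,0,0,0,0,0],
    [1,0,0,0,0,0,0],
    [1,0,0,0,0,0,0],
    [1,0,0,0,0,0,0],
  ],
  grip_force=15,
)

```text
time_s: 15.12
tool_pos: [0.4539, -0.3024, 0.2521]
tool_rot: [180.0, -0.0, 30.1]
force: [0.7, 0.3, 3.3]
grip_width: 0.0627
```

Call:
jog_arm(
  rows=[
    [1,0,0,-0.004,0,0,0],
    [1,0,0,-0.01,0,0,0],
    [1,0,0,-0.02,0,0,0],
    [1,0,0,-0.03,0,0,0],
    [1,0,0,-0.03,0,0,0],
    [1,0,0,-0.03,0,0,0],
    [1,0,0,-0.03,0,0,0],
    [1,0,0,-0.03,0,0,0],
    [1,0,0,-0.03,0,0,0],
    [1,0,0,-0.02,0,0,0],
    [1,0,0,-0.01,0,0,0],
    [1,0,0,0,0,0,0],
  ],
)

```text
time_s: 16.12
tool_pos: [0.4534, -0.3031, 0.4978]
tool_rot: [179.9, -0.1, 30.0]
force: [0.6, -0.5, -0.7]
grip_width: 0.0623
```

```bash
python3 -c "
from h import *
go(.52,-.1,.49,30)
go(.5025,.3122,.49,30)"
```

```text
pose [ 0.4534 -0.3031  0.4978] [ 1.799e+02 -1.000e-01  3.000e+01] turn 0.0 shift mm [ 159.2 -142.6    7.8]
pose [ 0.4534 -0.3031  0.4978] [ 1.799e+02 -1.000e-01  3.000e+01] turn 0.0 shift mm [ 350.2 -508.3    7.8]
```

Call:
jog_arm(
  rows=[
    [1,0.01,-0.014,0,0,0,0],
    [1,0.0195,-0.0282,0,0,0,0],
    [1,0.0195,-0.0282,0,0,0,0],
    [1,0.0195,-0.0282,0,0,0,0],
    [1,0.0195,-0.0282,0,0,0,0],
    [1,0.0195,-0.0282,0,0,0,0],
    [1,0.0195,-0.0282,0,0,0,0],
    [1,0.0195,-0.0282,0,0,0,0],
    [1,0.0195,-0.0282,0,0,0,0],
    [1,0.0195,-0.0282,0,0,0,0],
    [1,0.0195,-0.0282,0,0,0,0],
    [1,0.0195,-0.0282,0,0,0,0],
  ],
)

```text
time_s: 17.12
tool_pos: [0.485, 0.0921, 0.4937]
tool_rot: [-180.0, 0.2, 30.0]
force: [-0.0, 0.1, -2.0]
grip_width: 0.0623
```

Call:
jog_arm(
  rows=[
    [1,0.0195,-0.0282,0,0,0,0],
    [1,0.0195,-0.0282,0,0,0,0],
    [1,0.0195,-0.0282,0,0,0,0],
    [1,0.0195,-0.0282,0,0,0,0],
    [1,0.0195,-0.0282,0,0,0,0],
    [1,0.0195,-0.0282,0,0,0,0],
    [1,0.01,-0.014,0,0,0,0],
    [1,0,0,0,0,0,0],
    [1,0,0,0,0,0,0],
    [1,0,0,0,0,0,0],
  ],
)

```text
time_s: 17.95
tool_pos: [0.504, 0.3116, 0.4943]
tool_rot: [179.9, 0.2, 29.9]
force: [-0.1, -0.8, -1.2]
grip_width: 0.0624
```

```bash
python3 - <<'E'
from h import *
go(.5025,.3122,.274,30)
for c,n in (('side','s2'),('wrist','w5'),('top','t2')):
    im,d,P=look(c,n); W=world(P,d)
    for o in outline_of(c,'cup')[:2]:
        m=o['pixels']&(d>0);p=W[m]
        print(c,o['conf'],np.round(o['box']),np.percentile(p,[2,50,98],axis=0).round(3).tolist())
        for z in (.3,.33,.36):
            q=p[(abs(p[:,2]-z)<.012)]
            if len(q)>8: print(z,len(q),circle(q))
    for o in outline_of(c,'coaster')[:1]:
        m=o['pixels']&(d>0);q=W[m];q=q[(q[:,2]>.015)&(q[:,2]<.03)]; print('coaster',cv2.minEnclosingCircle(np.float32(q[:,:2])))
E
```

```text
pose [0.504  0.3116 0.4943] [179.9   0.2  29.9] turn -0.1 shift mm [ -1.   -1.3 220.3]
side 0.82 [267. 346. 298. 398.] [[0.39, -0.461, 0.006], [0.422, -0.424, 0.067], [0.448, -0.402, 0.111]]
side 0.62 [189.  51. 215. 101.] [[0.475, 0.278, 0.247], [0.503, 0.286, 0.309], [0.531, 0.34, 0.356]]
0.3 162 (array([0.50264534, 0.30861683]), np.float64(0.02807982152552845))
0.33 210 (array([0.50260501, 0.30935126]), np.float64(0.029275887070918615))
0.36 107 (array([0.50171834, 0.30927962]), np.float64(0.029991690634568944))
coaster ((0.5050175786018372, 0.31069982051849365), 0.044291943311691284)
wrist 0.73 [197. 185. 367. 358.] [[0.473, 0.286, 0.255], [0.503, 0.309, 0.332], [0.531, 0.344, 0.358]]
0.3 1671 (array([0.50306893, 0.31561989]), np.float64(0.027867400939359747))
0.33 4477 (array([0.50262482, 0.31485429]), np.float64(0.029006257916206313))
0.36 4589 (array([0.50213013, 0.31464058]), np.float64(0.029460447033331272))
coaster ((0.5044404864311218, 0.31374067068099976), 0.04288084805011749)
top 0.65 [400. 257. 425. 269.] [[0.392, -0.459, 0.0], [0.421, -0.441, 0.058], [0.449, -0.398, 0.111]]
coaster ((0.5038008689880371, 0.30973345041275024), 0.04205702245235443)
```

View pics/w5.png

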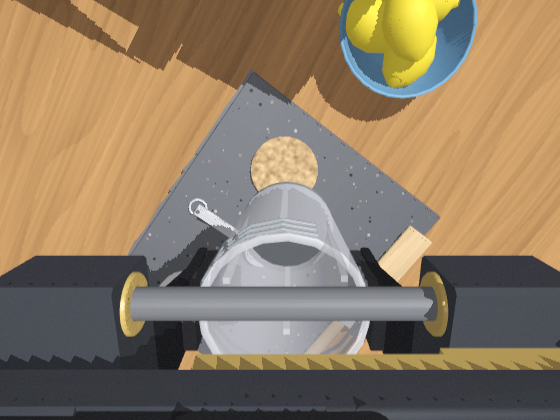

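The cup is upright in the fingers and in line with the coaster (169, 284). Lower.

Call:
jog_arm(
  rows=[
    [1,0,0,0.02,0,0,0],
    [1,0,0,0.03,0,0,0],
    [1,0,0,0.03,0,0,0],
    [1,0,0,0.03,0,0,0],
    [1,0,0,0.03,0,0,0],
    [1,0,0,0.03,0,0,0],
    [1,0,0,0.02,0,0,0],
    [1,0,0,0.015,0,0,0],
    [1,0,0,0.007,0,0,0],
    [1,0,0,0,0,0,0],
    [1,0,0,0,0,0,0],
    [1,0,0,0,0,0,0],
  ],
)

```text
time_s: 19.4
tool_pos: [0.5044, 0.3132, 0.2853]
tool_rot: [-180.0, -0.1, 30.0]
force: [0.0, 0.5, 0.4]
grip_width: 0.0622
```

```bash
python3 - <<'E'
from h import *
go(.503,.312,.274,30)
im,d,P=look('wrist'); W=world(P,d)
q=W[outline_of('wrist','cup')[0]['pixels']&(d>0)]; print('low z',np.percentile(q[:,2],[.5,2,98]))
q=q[(q[:,2]>.1)]; print(circle(q))
E
```

```text
pose [0.5044 0.3132 0.2853] [-1.8e+02 -1.0e-01  3.0e+01] turn 0.0 shift mm [-1.8  0.3 11.3]
low z [0.04012173 0.04409959 0.14828425]
(array([0.50271302, 0.31719974]), np.float64(0.029237025709534892))
```

Call:
jog_arm(
  rows=[
    [1,-0.0015,0.001,0.003,0,0,0],
    [1,0,0,0.003,0,0,0],
    [1,0,0,0.002,0,0,0],
    [1,0,0,0.002,0,0,0],
    [1,0,0,0.001,0,0,0],
    [1,0,0,0,0,0,0],
    [1,0,0,0,0,0,0],
  ],
)

```text
time_s: 20.08
tool_pos: [0.503, 0.3112, 0.2731]
tool_rot: [-180.0, 0.0, 30.0]
force: [-1.1, -1.5, 2.8]
grip_width: 0.0629
```

Just in contact. Release gently and rise.

Call:
jog_arm(
  rows=[
    [0.3,0,0,0,0,0,0],
    [0.2,0,0,0,0,0,0],
    [0.1,0,0,0,0,0,0],
    [0,0,0,0,0,0,0],
    [0,0,0,0,0,0,0],
    [0,0,0,-0.01,0,0,0],
    [0,0,0,-0.03,0,0,0],
    [0,0,0,-0.03,0,0,0],
    [0,0,0,-0.03,0,0,0],
    [0,0,0,-0.04,0,0,0],
    [0,0,0,-0.04,0,0,0],
  ],
)

```text
time_s: 21.0
tool_pos: [0.5025, 0.3109, 0.4548]
tool_rot: [-180.0, 0.0, 30.0]
force: [0.5, 0.8, -0.3]
grip_width: 0.0868
```

```bash
python3 - <<'E'
from h import *
for c in('wrist','side'):
    im,d,P=look(c); W=world(P,d)
    for o in outline_of(c,'cup')[:2]:
        q=W[o['pixels']&(d>0)]; q=q[(q[:,2]>.115)&(q[:,2]<.15)]; print(c,len(q),o['conf'],len(q)>5 and (circle(q),cv2.minEnclosingCircle(np.float32(q[:,:2]))))
    for o in outline_of(c,'coaster')[:1]: q=W[o['pixels']&(d>0)]; print(cv2.minEnclosingCircle(np.float32(q[(q[:,2]>.015)&(q[:,2]<.03)][:,:2])))
go(.605,-.289,.39,30)
E
```

```text
wrist 1615 0.78 ((array([0.50319212, 0.31486932]), np.float64(0.029609307228038066)), ((0.5040048360824585, 0.3142974078655243), 0.032534629106521606))
((0.5009530782699585, 0.31557387113571167), 0.04240693151950836)
side 240 0.88 ((array([0.50197088, 0.31002477]), np.float64(0.030048652792398867)), ((0.5017754435539246, 0.31065085530281067), 0.03386140614748001))
side 0 0.73 False
pose [0.5026 0.3112 0.4519] [1.80e+02 1.00e-01 3.01e+01] turn 0.1 shift mm [-211.4  571.    61.9]
```

Call:
jog_arm(
  rows=[
    [0,-0.0117,0.0317,0,0,0,0],
    [0,-0.0117,0.0317,0,0,0,0],
    [0,-0.0117,0.0317,0,0,0,0],
    [0,-0.0117,0.0317,0,0,0,0],
    [0,-0.0117,0.0317,0,0,0,0],
    [0,-0.0117,0.0317,0,0,0,0],
    [0,-0.0117,0.0317,0,0,0,0],
    [0,-0.0117,0.0317,0,0,0,0],
    [0,-0.0117,0.0317,0,0,0,0],
    [0,-0.0117,0.0317,0,0,0,0],
    [0,-0.0117,0.0317,0,0,0,0],
    [0,-0.0117,0.0317,0,0,0,0],
  ],
)

```text
time_s: 22.3
tool_pos: [0.5715, -0.0897, 0.4511]
tool_rot: [-179.9, 0.1, 30.1]
force: [0.7, 0.5, -0.1]
grip_width: 0.0872
```

Call:
jog_arm(
  rows=[
    [0,-0.0117,0.0317,0,0,0,0],
    [0,-0.0117,0.0317,0,0,0,0],
    [0,-0.0117,0.0317,0,0,0,0],
    [0,-0.0117,0.0317,0,0,0,0],
    [0,-0.0117,0.0317,0,0,0,0],
    [0,-0.0117,0.0317,0,0,0,0],
    [0,0,0,0.03,0,0,0],
    [0,0,0,0.03,0,0,0],
    [0,0,0,0.03,0,0,0],
    [0,0,0,0,0,0,0],
    [0,0,0,0,0,0,0],
    [0,0,0,0,0,0,0],
  ],
)

```text
time_s: 23.3
tool_pos: [0.6066, -0.2881, 0.3636]
tool_rot: [180.0, -0.0, 30.1]
force: [-0.7, -0.3, 1.1]
grip_width: 0.0872
```

```bash
python3 - <<'E'
from h import *
im,d,P=look('wrist'); W=world(P,d)
for o in outline_of('wrist','reamer')[:1]:
    p=W[o['pixels']&(d>0)]; q=p[(p[:,2]>.015)&(p[:,2]<.03)]; print(o['conf'],np.round(o['box']),len(q),cv2.minEnclosingCircle(np.float32(q[:,:2])))
    for z in(.04,.06,.072): 
        q=p[abs(p[:,2]-z)<.006]; print(z,len(q),len(q)>5 and circle(q))
go(.605,-.289,.210,30)
E
```

```text
0.66 [235. 147. 325. 238.] 4856 ((0.605686604976654, -0.28804224729537964), 0.04294139891862869)
0.04 220 (array([ 0.60577699, -0.2882425 ]), np.float64(0.019850086131276326))
0.06 604 (array([ 0.60551165, -0.28772346]), np.float64(0.01539110213090525))
0.072 771 (array([ 0.60537981, -0.28754942]), np.float64(0.00941812384519022))
pose [ 0.6068 -0.2884  0.365 ] [ 1.799e+02 -1.000e-01  3.010e+01] turn 0.1 shift mm [ -1.9  -0.4 155. ]
```

Call:
jog_arm(
  rows=[
    [0,-0.001,-0.0005,0.03,0,0,0],
    [0,0,0,0.03,0,0,0],
    [0,0,0,0.03,0,0,0],
    [0,0,0,0.03,0,0,0],
    [0,0,0,0.02,0,0,0],
    [0,0,0,0.01,0,0,0],
    [0.2,0,0,0.005,0,0,0],
    [0.3,0,0,0,0,0,0],
    [0.4,0,0,0,0,0,0],
    [0.4,0,0,0,0,0,0],
  ],
)

```text
time_s: 24.23
tool_pos: [0.606, -0.2887, 0.2099]
tool_rot: [179.9, -0.1, 30.1]
force: [0.9, 0.1, 0.6]
grip_width: 0.0682
```

Call:
jog_arm(
  rows=[
    [0.5,0,0,0,0,0,0],
    [0.6,0,0,0,0,0,0],
    [0.8,0,0,0,0,0,0],
    [1,0,0,0,0,0,0],
    [1,0,0,0,0,0,0],
    [1,0,0,0,0,0,0],
    [1,0,0,0,0,0,0],
  ],
  grip_force=20,
)

```text
time_s: 24.82
tool_pos: [0.6054, -0.2882, 0.2081]
tool_rot: [180.0, -0.0, 30.1]
force: [-0.7, 0.2, 2.2]
grip_width: 0.04
```

Call:
jog_arm(
  rows=[
    [1,0,0,-0.004,0,0,0],
    [1,0,0,-0.01,0,0,0],
    [1,0,0,-0.025,0,0,0],
    [1,0,0,-0.035,0,0,0],
    [1,0,0,-0.035,0,0,0],
    [1,0,0,-0.035,0,0,0],
    [1,0,0,-0.035,0,0,0],
    [1,0,0,-0.035,0,0,0],
    [1,0,0,-0.03,0,0,0],
    [1,0,0,-0.02,0,0,0],
    [1,0,0,0,0,0,0],
  ],
)

```text
time_s: 25.73
tool_pos: [0.6051, -0.2892, 0.4782]
tool_rot: [179.6, -0.3, 30.0]
force: [0.0, -0.5, 0.3]
grip_width: 0.0399
```

```bash
python3 -c "
from h import *
print(status.get_obs()['grip_width']);go(.503,.312,.40,30)"
```

```text
0.039907504789536925
pose [ 0.6051 -0.2892  0.4782] [179.6  -0.3  30. ] turn 0.0 shift mm [ 212.2 -571.7   78.2]
```

Call:
jog_arm(
  rows=[
    [1,0.006,-0.016,0,0,0,0],
    [1,0.0118,-0.0317,0,0,0,0],
    [1,0.0118,-0.0317,0,0,0,0],
    [1,0.0118,-0.0317,0,0,0,0],
    [1,0.0118,-0.0317,0,0,0,0],
    [1,0.0118,-0.0317,0,0,0,0],
    [1,0.0118,-0.0317,0,0,0,0],
    [1,0.0118,-0.0317,0,0,0,0],
    [1,0.0118,-0.0317,0,0,0,0],
    [1,0.0118,-0.0317,0,0,0,0],
    [1,0.0118,-0.0317,0,0,0,0],
    [1,0.0118,-0.0317,0,0,0,0],
  ],
)

```text
time_s: 26.73
tool_pos: [0.5392, 0.0967, 0.4713]
tool_rot: [-180.0, 0.0, 30.0]
force: [1.1, -0.0, -0.8]
grip_width: 0.0399
```

Call:
jog_arm(
  rows=[
    [1,0.0118,-0.0317,0,0,0,0],
    [1,0.0118,-0.0317,0,0,0,0],
    [1,0.0118,-0.0317,0,0,0,0],
    [1,0.0118,-0.0317,0,0,0,0],
    [1,0.0118,-0.0317,0,0,0,0],
    [1,0.0118,-0.0317,0,0,0,0],
    [1,0.006,-0.017,0.02,0,0,0],
    [1,0,0,0.02,0,0,0],
    [1,0,0,0.02,0,0,0],
    [1,0,0,0,0,0,0],
    [1,0,0,0,0,0,0],
    [1,0,0,0,0,0,0],
  ],
)

```text
time_s: 27.73
tool_pos: [0.5033, 0.3129, 0.4128]
tool_rot: [-180.0, -0.1, 30.0]
force: [0.4, 0.8, 0.9]
grip_width: 0.0399
```

```bash
python3 - <<'E'
from h import *
go(.503,.312,.33,30)
for c,n in (('wrist','w6'),('side','s6')):
    im,d,P=look(c,n); W=world(P,d)
    for nm in('cup','reamer'):
      for o in outline_of(c,nm)[:2]:
        p=W[o['pixels']&(d>0)]; print(c,nm,o['conf'],np.round(o['box']),np.percentile(p,[2,50,98],axis=0).round(3).tolist())
        q=p[(p[:,2]>.125)&(p[:,2]<.145)] if nm=='cup' else p[p[:,2]>.2]
        if len(q)>5: print(circle(q),cv2.minEnclosingCircle(np.float32(q[:,:2])))
a=cv2.imread('pics/s6.png')[40:220,130:330]; cv2.imwrite('pics/v3.png',np.hstack([cv2.resize(a,None,fx=2,fy=2),cv2.resize(cv2.imread('pics/w6.png')[100:380,140:420],(360,360))]))
E
```

```text
pose [0.5033 0.3129 0.4128] [-1.8e+02 -1.0e-01  3.0e+01] turn -0.0 shift mm [-0.7  0.7 82.8]
wrist cup 0.66 [249. 158. 315. 188.] [[0.474, 0.315, 0.03], [0.489, 0.339, 0.105], [0.513, 0.346, 0.136]]
(array([0.50105247, 0.31796129]), np.float64(0.02641415836371138)) ((0.4921414256095886, 0.33281540870666504), 0.023127079010009766)
wrist reamer 0.61 [199. 177. 368. 346.] [[0.464, 0.292, 0.222], [0.495, 0.329, 0.226], [0.537, 0.353, 0.283]]
(array([0.5000223, 0.3191943]), np.float64(0.025255840054221147)) ((0.5034053921699524, 0.31334495544433594), 0.04286780208349228)
wrist reamer 0.41 [118.  64. 468. 355.] [[0.395, 0.131, 0.016], [0.466, 0.331, 0.02], [0.686, 0.386, 0.022]]
(array([0.49724167, 0.31882265]), np.float64(0.03785718077679987)) ((0.501743733882904, 0.31611865758895874), 0.042927488684654236)
side cup 0.68 [199. 124. 221. 162.] [[0.472, 0.279, 0.029], [0.5, 0.29, 0.101], [0.531, 0.344, 0.135]]
(array([0.50226433, 0.31013578]), np.float64(0.030154125596927556)) ((0.5008722543716431, 0.3107813596725464), 0.03445018455386162)
side cup 0.58 [268. 348. 298. 400.] [[0.39, -0.461, 0.004], [0.421, -0.424, 0.067], [0.448, -0.402, 0.111]]
side reamer 0.88 [188.  83. 218. 111.] [[0.464, 0.269, 0.057], [0.504, 0.295, 0.228], [0.541, 0.569, 0.276]]
(array([0.50096579, 0.30743555]), np.float64(0.02684608123530045)) ((0.5009877681732178, 0.3077947199344635), 0.0437912717461586)
```

View pics/v3.png

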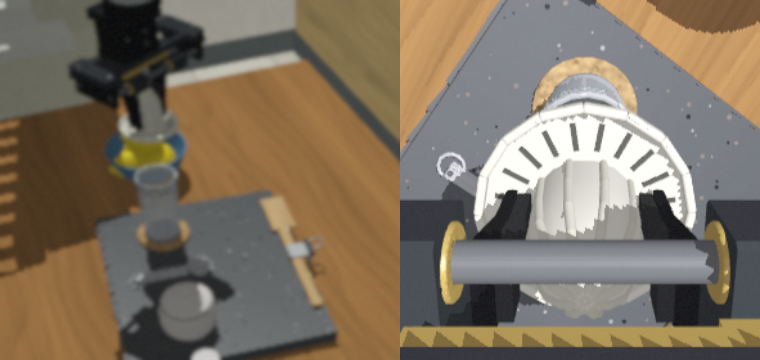

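The reamer is held level right above the cup (side crop: reamer at (128, 150), cup rim at (185, 157)). The residual offset is ~1–2 mm, within the ±4.5 mm fit. Lower.

Call:
jog_arm(
  rows=[
    [1,0,0,0.02,0,0,0],
    [1,0,0,0.02,0,0,0],
    [1,0,0,0.015,0,0,0],
    [1,0,0,0.008,0,0,0],
    [1,0,0,0.004,0,0,0],
    [1,0,0,0.003,0,0,0],
    [1,0,0,0.003,0,0,0],
    [1,0,0,0,0,0,0],
    [1,0,0,0,0,0,0],
  ],
)

```text
time_s: 28.78
tool_pos: [0.5031, 0.3135, 0.3395]
tool_rot: [-180.0, -0.1, 30.0]
force: [0.3, 0.3, 0.2]
grip_width: 0.04
```

Call:
jog_arm(
  rows=[
    [1,0,0,0.002,0,0,0],
    [1,0,0,0.002,0,0,0],
    [1,0,0,0.002,0,0,0],
    [1,0,0,0,0,0,0],
  ],
)

```text
time_s: 29.12
tool_pos: [0.5028, 0.3133, 0.3323]
tool_rot: [180.0, 0.0, 30.0]
force: [0.3, 0.5, -1.6]
grip_width: 0.0399
```

Call:
jog_arm(
  rows=[
    [1,0,0,0.001,0,0,0],
    [1,0,0,0.001,0,0,0],
    [1,0,0,0.001,0,0,0],
    [1,0,0,0,0,0,0],
    [1,0,0,0,0,0,0],
  ],
)

```text
time_s: 29.53
tool_pos: [0.5029, 0.3133, 0.3297]
tool_rot: [180.0, 0.0, 30.0]
force: [0.3, -0.9, -0.1]
grip_width: 0.0401
```

Near seating height; release (≤1 mm), then rise.

Call:
jog_arm(
  rows=[
    [1,0,0,0.001,0,0,0],
    [1,0,0,0,0,0,0],
    [0.55,0,0,0,0,0,0],
    [0.45,0,0,0,0,0,0],
    [0.3,0,0,0,0,0,0],
    [0.2,0,0,0,0,0,0],
    [0.2,0,0,0,0,0,0],
    [0,0,0,-0.02,0,0,0],
    [0,0,0,-0.03,0,0,0],
    [0,0,0,-0.03,0,0,0],
    [0,0,0,-0.03,0,0,0],
    [0,0,0,-0.03,0,0,0],
  ],
)

```text
time_s: 30.53
tool_pos: [0.5028, 0.3131, 0.4701]
tool_rot: [-180.0, 0.0, 30.0]
force: [0.1, -0.0, 0.2]
grip_width: 0.0855
```

```bash
python3 - <<'E'
from h import *
for c in ('side','top','wrist'):
    im,d,P=look(c,c+'7'); W=world(P,d)
    for o in outline_of(c,'reamer')[:1]:
        p=W[o['pixels']&(d>0)]; q=p[(p[:,2]>.137)&(p[:,2]<.15)]
        print(c,o['conf'],'zmax',np.percentile(p[:,2],99.5),len(q)>5 and (cv2.minEnclosingCircle(np.float32(q[:,:2]))))
        A=np.c_[q[:,:2],np.ones(len(q))]; print(np.degrees(np.linalg.lstsq(A,q[:,2],rcond=None)[0][:2]))
go(.432,-.132,.45,30)
E
```

```text
side 0.6 zmax 0.19739490736848472 ((0.5020638704299927, 0.3091121315956116), 0.04381726309657097)
[-0.11223133 -0.55512763]
top 0.77 zmax 0.22129342114142522 ((0.5139371752738953, 0.29909420013427734), 0.03622700646519661)
[-0.19968458  0.54049495]
wrist 0.82 zmax 0.19982018527586184 ((0.5034236907958984, 0.31304413080215454), 0.04300331324338913)
[ 0.03757435 -0.02911353]
pose [0.5026 0.3133 0.4675] [1.80e+02 1.00e-01 3.01e+01] turn 0.1 shift mm [-283.8  350.3   17.5]
```

Call:
jog_arm(
  rows=[
    [0,0,0,0,0,0,-6.67],
    [0,0,0,0,0,0,-6.67],
    [0,0,0,0,0,0,-6.67],
    [0,0,0,0,0,0,-6.67],
    [0,0,0,0,0,0,-6.67],
    [0,0,0,0,0,0,-6.67],
    [0,0,0,0,0,0,-6.67],
    [0,0,0,0,0,0,-6.67],
    [0,-0.0322,-0.0014,0,0,0,0],
    [0,-0.0322,-0.0014,0,0,0,0],
    [0,-0.0322,-0.0014,0,0,0,0],
    [0,-0.0322,-0.0014,0,0,0,0],
  ],
)

```text
time_s: 31.83
tool_pos: [0.4819, 0.1848, 0.4669]
tool_rot: [-179.9, 0.1, 83.4]
force: [1.1, -0.4, 0.5]
grip_width: 0.087
```

Call:
jog_arm(
  rows=[
    [0,-0.0322,-0.0014,0,0,0,0],
    [0,-0.0322,-0.0014,0,0,0,0],
    [0,-0.0322,-0.0014,0,0,0,0],
    [0,-0.0322,-0.0014,0,0,0,0],
    [0,-0.0322,-0.0014,0,0,0,0],
    [0,-0.0322,-0.0014,0,0,0,0],
    [0,-0.0322,-0.0014,0,0,0,0],
    [0,-0.0322,-0.0014,0,0,0,0],
    [0,-0.0322,-0.0014,0,0,0,0],
    [0,-0.0322,-0.0014,0,0,0,0],
    [0,0,0,0,0,0,0],
    [0,0,0,0,0,0,0],
  ],
)

```text
time_s: 32.83
tool_pos: [0.4309, -0.1339, 0.4677]
tool_rot: [-179.9, -0.0, 83.2]
force: [0.7, 0.0, 0.2]
grip_width: 0.0872
```

```bash
python3 - <<'E'
from h import *
print(status.get_obs()['qpos'].round(1))
im,d,P=look('wrist','w8'); W=world(P,d)
for o in outline_of('wrist','bottle')[:2]:
    p=W[o['pixels']&(d>0)]; q=p[(p[:,2]>.19)&(p[:,2]<.215)]; print(o['conf'],np.round(o['box']),np.percentile(p,[2,50,98],axis=0).round(3).tolist())
    if len(q)>5: print(len(q),cv2.minEnclosingCircle(np.float32(q[:,:2])),np.median(q[:,2]))
    for z in(.05,.09): 
        q=p[abs(p[:,2]-z)<.03]; print(z,len(q),len(q)>5 and circle(q))
go(.432,-.132,.333,83.4)
E
```

```text
[-36.2 -13.1  43.3 105.2   8.9  84.6  88.6]
0.8 [256. 150. 317. 244.] [[0.404, -0.154, 0.038], [0.422, -0.129, 0.144], [0.445, -0.105, 0.205]]
1518 ((0.432618111371994, -0.13029427826404572), 0.015473841689527035) 0.2038466552904104
0.05 230 (array([ 0.43328628, -0.13038063]), np.float64(0.030143962807295265))
0.09 561 (array([ 0.43214927, -0.13026295]), np.float64(0.02876075957842481))
pose [ 0.4317 -0.1312  0.4679] [-179.9   -0.    83.5] turn 0.1 shift mm [ -0.8   0.4 134.9]
```

View pics/w8.png

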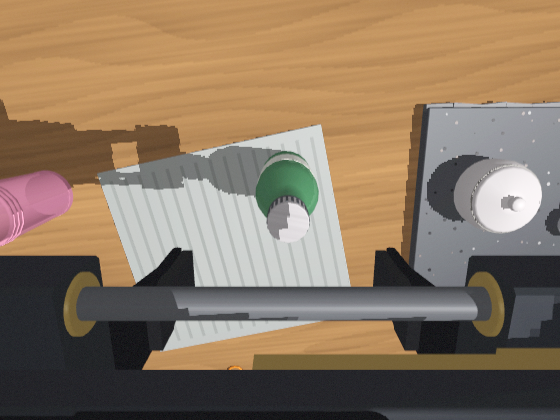

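The bottle cap is at (222, 287), centred between the fingers. Descend to the neck.

Call:
jog_arm(
  rows=[
    [0,0.0002,0.001,0.02,0,0,0],
    [0,0,0,0.025,0,0,0],
    [0,0,0,0.025,0,0,0],
    [0,0,0,0.025,0,0,0],
    [0,0,0,0.02,0,0,0],
    [0.2,0,0,0.012,0,0,0],
    [0.3,0,0,0.007,0,0,0],
    [0.4,0,0,0,0,0,0],
    [0.4,0,0,0,0,0,0],
    [0.4,0,0,0,0,0,0],
  ],
  grip_force=10,
)

```text
time_s: 33.77
tool_pos: [0.4333, -0.1318, 0.3355]
tool_rot: [179.9, -0.0, 83.5]
force: [0.5, -0.5, 0.4]
grip_width: 0.0612
```

Call:
jog_arm(
  rows=[
    [0.45,0,0,0,0,0,0],
    [0.5,0,0,0,0,0,0],
    [0.55,0,0,0,0,0,0],
    [0.6,0,0,0,0,0,0],
    [0.65,0,0,0,0,0,0],
    [0.7,0,0,0,0,0,0],
    [0.75,0,0,0,0,0,0],
    [0.8,0,0,0,0,0,0],
    [0.9,0,0,0,0,0,0],
    [1,0,0,0,0,0,0],
  ],
)

```text
time_s: 34.6
tool_pos: [0.4328, -0.132, 0.3348]
tool_rot: [180.0, -0.0, 83.4]
force: [-0.5, 2.3, 0.9]
grip_width: 0.0298
```

Call:
jog_arm(
  rows=[
    [1,0,0,0,0,0,0],
    [1,0,0,0,0,0,0],
    [1,0,0,0,0,0,0],
  ],
  grip_force=40,
)

```text
time_s: 34.85
tool_pos: [0.4328, -0.1321, 0.3348]
tool_rot: [180.0, -0.0, 83.4]
force: [0.7, 1.3, 2.0]
grip_width: 0.029
```

Width 29 mm at this height suggests the pads bear on the cap edge or shoulder. I'll regrip 18 mm higher, squarely on the cap.

Call:
jog_arm(
  rows=[
    [0.6,0,0,0,0,0,0],
    [0.55,0,0,0,0,0,0],
    [0.5,0,0,0,0,0,0],
    [0.5,0,0,0,0,0,0],
    [0.5,0,0,-0.006,0,0,0],
    [0.5,0,0,-0.006,0,0,0],
    [0.5,0,0,-0.006,0,0,0],
    [0.5,0,0,0,0,0,0],
  ],
  grip_force=10,
)

```text
time_s: 35.52
tool_pos: [0.4333, -0.1324, 0.3544]
tool_rot: [179.8, -0.0, 83.4]
force: [0.6, 0.1, 1.0]
grip_width: 0.0435
```

Call:
jog_arm(
  rows=[
    [0.6,0,0,0,0,0,0],
    [0.65,0,0,0,0,0,0],
    [0.7,0,0,0,0,0,0],
    [0.75,0,0,0,0,0,0],
    [0.8,0,0,0,0,0,0],
    [0.9,0,0,0,0,0,0],
    [1,0,0,0,0,0,0],
    [1,0,0,0,0,0,0],
  ],
)

```text
time_s: 36.18
tool_pos: [0.4327, -0.1321, 0.3526]
tool_rot: [-180.0, -0.0, 83.4]
force: [0.3, 1.2, -1.1]
grip_width: 0.0296
```

Call:
jog_arm(
  rows=[
    [1,0,0,0,0,0,0],
    [1,0,0,0,0,0,0],
    [1,0,0,-0.003,0,0,0],
    [1,0,0,-0.005,0,0,0],
    [1,0,0,-0.01,0,0,0],
    [1,0,0,0,0,0,0],
    [1,0,0,0,0,0,0],
  ],
  grip_force=45,
)

```text
time_s: 36.77
tool_pos: [0.433, -0.1323, 0.3715]
tool_rot: [179.9, -0.0, 83.4]
force: [0.2, -0.5, -4.7]
grip_width: 0.0282
```

```bash
python3 - <<'E'
from h import *
print(status.get_obs()['force'])
im,d,P=look('side'); W=world(P,d)
for o in outline_of('side','bottle')[:1]:
    p=W[o['pixels']&(d>0)]; print(np.percentile(p[:,2],[1,99]))
    for z in(.04,.07,.1,.12): 
        q=p[abs(p[:,2]-z)<.012]; print(z,len(q),len(q)>5 and circle(q))
go(.5945,.302,.40,83.4)
E
```

```text
[ 0.17216431 -0.49130814 -4.68296507]
[0.03159774 0.1662866 ]
0.04 110 (array([ 0.43429039, -0.13445487]), np.float64(0.028898275699280704))
0.07 136 (array([ 0.43397191, -0.13431063]), np.float64(0.029592932994911246))
0.1 148 (array([ 0.43373461, -0.13413453]), np.float64(0.029635828280767367))
0.12 153 (array([ 0.43362778, -0.13431032]), np.float64(0.029111152571309837))
pose [ 0.4326 -0.1322  0.3707] [180.   -0.   83.4] turn 0.0 shift mm [449.9 110.9 -29.3]
```

Held vertical (force ≈ the bottle's weight). Lift to clear everything, then carry.

Call:
jog_arm(
  rows=[
    [1,0,0,-0.015,0,0,0],
    [1,0,0,-0.025,0,0,0],
    [1,0,0,-0.025,0,0,0],
    [1,0,0,-0.025,0,0,0],
    [1,0,0,-0.01,0,0,0],
    [1,0.008,0.002,0,0,0,0],
    [1,0.016,0.004,0,0,0,0],
    [1,0.025,0.006,0,0,0,0],
    [1,0.032,0.008,0,0,0,0],
    [1,0.032,0.008,0,0,0,0],
    [1,0.032,0.008,0,0,0,0],
    [1,0.032,0.008,0,0,0,0],
  ],
)

```text
time_s: 37.87
tool_pos: [0.4967, 0.0409, 0.4682]
tool_rot: [-179.8, 0.0, 83.4]
force: [1.2, -0.2, -4.2]
grip_width: 0.0285
```

Call:
jog_arm(
  rows=[
    [1,0.032,0.008,0,0,0,0],
    [1,0.032,0.008,0,0,0,0],
    [1,0.032,0.008,0,0,0,0],
    [1,0.032,0.008,0,0,0,0],
    [1,0.032,0.008,0,0,0,0],
    [1,0.032,0.008,0,0,0,0],
    [1,0.025,0.006,0,0,0,0],
    [1,0.016,0.004,0,0,0,0],
    [1,0.008,0.002,0,0,0,0],
    [1,0,0,0,0,0,0],
    [1,0,0,0,0,0,0],
    [1,0,0,0,0,0,0],
  ],
)

```text
time_s: 38.87
tool_pos: [0.5841, 0.2692, 0.4702]
tool_rot: [-180.0, 0.1, 83.3]
force: [0.3, -0.9, -4.6]
grip_width: 0.0287
```

```bash
python3 - <<'E'
from h import *
print(status.get_obs()['grip_width'])
im,d,P=look('side','s9'); W=world(P,d)
for o in outline_of('side','bottle')[:1]:
    p=W[o['pixels']&(d>0)]; print(o['conf'],np.percentile(p[:,2],[1,99]))
    for z in(.13,.16,.19,.22): 
        q=p[abs(p[:,2]-z)<.012]; print(z,len(q),len(q)>5 and circle(q))
go(.594,.3015,.3686,83.4)
E
```

```text
0.02872452849115415
0.74 [2.26178886e-04 3.00945586e-01]
0.13 100 (array([0.58276746, 0.26535852]), np.float64(0.027721734481535792))
0.16 135 (array([0.5828043 , 0.26537585]), np.float64(0.028147940996587253))
0.19 141 (array([0.58322548, 0.26566784]), np.float64(0.028899915376227235))
0.22 149 (array([0.58283907, 0.26475973]), np.float64(0.027998996673764105))
pose [0.5842 0.2691 0.471 ] [180.    0.   83.3] turn -0.1 shift mm [ 33.3   6.1 102.4]
```

Call:
jog_arm(
  rows=[
    [1,0.015,0.003,0,0,0,0],
    [1,0.013,0.002,0,0,0,0],
    [1,0.005,0.001,0,0,0,0],
    [1,0,0,0.02,0,0,0],
    [1,0,0,0.02,0,0,0],
    [1,0,0,0.02,0,0,0],
    [1,0,0,0.015,0,0,0],
    [1,0,0,0.01,0,0,0],
    [1,0,0,0.007,0,0,0],
    [1,0,0,0,0,0,0],
    [1,0,0,0,0,0,0],
    [1,0,0,0,0,0,0],
  ],
)

```text
time_s: 39.97
tool_pos: [0.5942, 0.3033, 0.3802]
tool_rot: [179.9, -0.1, 83.4]
force: [-0.4, -0.4, -4.7]
grip_width: 0.0284
```

```bash
python3 - <<'E'
from h import *
go(.594,.3015,.3686,83.4)
im,d,P=look('side','s10'); W=world(P,d)
for n in('bottle','cup'):
  for o in outline_of('side',n)[:1]:
    p=W[o['pixels']&(d>0)]; print(n,o['conf'],np.percentile(p[:,2],[1,99]))
    for z in(.05,.08,.11,.13): 
        q=p[abs(p[:,2]-z)<.012]; print(z,len(q),len(q)>5 and circle(q))
E
```

```text
pose [0.5942 0.3033 0.3802] [ 1.799e+02 -1.000e-01  8.340e+01] turn 0.0 shift mm [-1.8  0.  11.6]
bottle 0.81 [0.01625156 0.2001547 ]
0.05 111 (array([0.59394251, 0.299956  ]), np.float64(0.027848983891781465))
0.08 107 (array([0.59367286, 0.30097035]), np.float64(0.028906545387298515))
0.11 121 (array([0.59368791, 0.30035335]), np.float64(0.028659500439494466))
0.13 126 (array([0.59384205, 0.30065787]), np.float64(0.0287852957643201))
cup 0.88 [-0.00113042  0.1273893 ]
0.05 113 (array([0.50210826, 0.30967838]), np.float64(0.02784157127392441))
0.08 112 (array([0.50234896, 0.30958625]), np.float64(0.028509119530694852))
0.11 124 (array([0.5025968 , 0.31030579]), np.float64(0.02986287444437565))
0.13 43 (array([0.50171364, 0.30018564]), np.float64(0.022781253481611034))
```

Call:
jog_arm(
  rows=[
    [1,-0.001,0,0.003,0,0,0],
    [1,0,0,0.003,0,0,0],
    [1,0,0,0.002,0,0,0],
    [1,0,0,0.001,0,0,0],
    [1,0,0,0.001,0,0,0],
    [1,0,0,0,0,0,0],
    [1,0,0,0,0,0,0],
  ],
)

```text
time_s: 40.7
tool_pos: [0.5937, 0.3023, 0.3688]
tool_rot: [180.0, -0.0, 83.4]
force: [0.3, 0.8, -5.2]
grip_width: 0.0284
```

Call:
jog_arm(
  rows=[
    [1,0,0,0.001,0,0,0],
    [1,0,0,0,0,0,0],
    [1,0,0,0,0,0,0],
  ],
)

```text
time_s: 40.95
tool_pos: [0.5939, 0.3023, 0.3686]
tool_rot: [179.9, -0.1, 83.4]
force: [-0.2, 0.0, -0.0]
grip_width: 0.0283
```

Weight has transferred. Release and rise.

Call:
jog_arm(
  rows=[
    [1,0,0,0.0005,0,0,0],
    [0.65,0,0,0,0,0,0],
    [0.6,0,0,0,0,0,0],
    [0.5,0,0,0,0,0,0],
    [0.4,0,0,0,0,0,0],
    [0.3,0,0,0,0,0,0],
    [0.3,0,0,-0.01,0,0,0],
    [0.3,0,0,-0.025,0,0,0],
    [0.3,0,0,-0.025,0,0,0],
    [0.3,0,0,-0.025,0,0,0],
    [0.3,0,0,-0.025,0,0,0],
    [0.3,0,0,0,0,0,0],
  ],
)

```text
time_s: 41.95
tool_pos: [0.5944, 0.302, 0.4843]
tool_rot: [179.5, -0.3, 83.4]
force: [0.9, 0.3, 1.7]
grip_width: 0.0609
```

Call:
jog_arm(
  rows=[
    [0,-0.03,0,0,0,0,0],
    [0,-0.04,0,0,0,0,0],
    [0,-0.04,0,0,0,0,0],
    [0,-0.04,0,0,0,0,0],
    [0,-0.04,0,0,0,0,0],
    [0,-0.04,0,0,0,0,0],
    [0,-0.04,0,0,0,0,0],
    [0,0,0,0,0,0,0],
    [0,0,0,0,0,0,0],
  ],
)

```text
time_s: 42.7
tool_pos: [0.5623, 0.0302, 0.4784]
tool_rot: [179.9, -0.1, 83.0]
force: [-0.1, 0.4, -0.8]
grip_width: 0.0868
```

```bash
python3 - <<'E'
from h import *
for c in('side','top'):
    im,d,P=look(c,c+'11'); W=world(P,d)
    for n,lo,hi in(('coaster',.015,.03),('sugar_pot',.03,.08),('cup',.05,.12),('reamer',.137,.15),('bottle',.06,.13),('lemons',.03,.07),('blender_base',.02,.12)):
      for o in outline_of(c,n)[:1]:
        p=W[o['pixels']&(d>0)]; q=p[(p[:,2]>lo)&(p[:,2]<hi)]
        print(c,n,round(o['conf'],2),np.round(o['box']),len(q)>5 and (circle(q),cv2.minEnclosingCircle(np.float32(q[:,:2]))))
    spoonpose(c)
a=cv2.imread('pics/side11.png')[50:250,150:340]; b=cv2.imread('pics/top11.png')[160:300,140:300]
cv2.imwrite('pics/v4.png',np.hstack([cv2.resize(a,(400,420)),cv2.resize(b,(400,420))]))
E
```

```text
side coaster 0.56 [197. 155. 222. 165.] ((array([0.50083862, 0.30880431]), np.float64(0.035083798134789776)), ((0.498430073261261, 0.30970755219459534), 0.042961813509464264))
side sugar_pot 0.72 [210. 178. 240. 208.] ((array([0.47309042, 0.08958906]), np.float64(0.029343865634582883)), ((0.4744088649749756, 0.09405398368835449), 0.04012294486165047))
side cup 0.83 [199. 134. 220. 162.] ((array([0.50233781, 0.30977302]), np.float64(0.02885837023626514)), ((0.5012995004653931, 0.3066379427909851), 0.030841004103422165))
side reamer 0.9 [196. 106. 220. 138.] ((array([0.50233482, 0.31107117]), np.float64(0.033351154990841556)), ((0.5009714365005493, 0.30994540452957153), 0.04397938400506973))
side bottle 0.83 [230.  96. 248. 162.] ((array([0.59213983, 0.29841554]), np.float64(0.027567309502299114)), ((0.5885857939720154, 0.2915019392967224), 0.028682135045528412))
side lemons 0.79 [178. 101. 222. 131.] ((array([0.5366751 , 0.51720623]), np.float64(0.05945686958209886)), ((0.535220742225647, 0.5116367936134338), 0.07421904802322388))
side blender_base 0.67 [345. 336. 411. 415.] ((array([
[... 1093 characters left out ...]
4. 154. 247.] ((array([0.53811148, 0.51515959]), np.float64(0.05600213300932763)), ((0.5371098518371582, 0.511684238910675), 0.07267111539840698))
top blender_base 0.56 [407. 195. 450. 229.] ((array([ 0.58928313, -0.49607542]), np.float64(0.0392334803851033)), ((0.5927274227142334, -0.5020440816879272), 0.05791958421468735))
spoons 0.72 [344. 150. 352. 184.] mean [ 0.7771 -0.24    0.0117] yaw -0.9 ext [[0.71, -0.256, 0.001], [0.827, -0.224, 0.02]]
spoons 0.66 [215. 226. 226. 258.] mean [0.4985 0.2071 0.0313] yaw -6.2 ext [[0.433, 0.189, 0.016], [0.544, 0.221, 0.039]]
spoons 0.16 [406. 196. 449. 227.] mean [ 0.5751 -0.4723  0.0363] yaw 28.9 ext [[0.536, -0.538, 0.006], [0.644, -0.448, 0.059]]
```

View pics/v4.png

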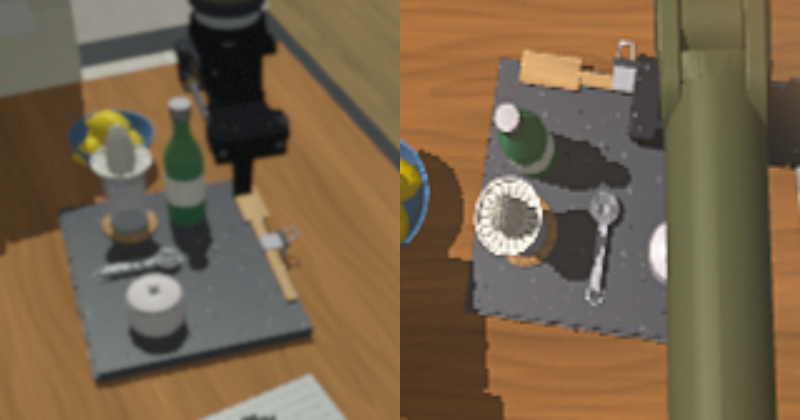

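The picture shows cup and reamer on the coaster (side crop (160–230, 125)), the bottle straight behind, and the spoons parallel to the slab with handles forward. Pot and bowl are unmoved. I'm handing in.

```bash
python3 -c "
from h import *
print(env.sign_off())"
```

```text
the job is handed in; nothing more can be done
None
```

I laid out all four things on the slab and handed the job in at about 43 s; the sign-off reports no verdict.

**What I did:** I placed the steel spoon set first, midway between coaster and pot, with its handles to the front. Then came the clear cup on the coaster, the reamer on the cup, and the bottle behind it. I left the orange spoons and the pink cup alone.

| Last check | Measured | Limit |
|---|---|---|
| Cup to coaster centre | about 2 mm | 12 mm |
| Reamer | level, dish edge at about 0.143 m, as expected when seated | – |
| Bottle to cup centres | about 91 mm (gap about 3 cm) | 75–110 mm |
| Bottle off the line behind the coaster | within about 2 mm | 16 mm |
| Spoons' yaw | −6° (side −4.6°, top −6.2°) against the slab's −6.6° | 0.21 rad (12°) |
| Spoons to coaster and pot | about 105–112 mm | 129 mm |

The pot, lemon bowl and blender base show no shift beyond measurement noise. The arm was clear of everything.

**Disagreements:**
- The cameras differ by 2–4 mm in y, with the side camera reading low and the wrist camera high, so I used values in between.
- In the last top picture the arm hid the pot, so only the side view confirms it. There the detector found only the pink cup, so the clear cup's final position also rests on the side view and the reamer above it.
- The first bottle grip read 29 mm where the neck is 26 mm, so I regripped it on the cap before lifting.

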